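Make up two tree-making kits in divided trays

ROBOT

A 6-joint arm with a two-finger parallel gripper is mounted at the origin on the work surface. World frame = base frame: x ahead of the robot, y to its left, z up, the work surface at z = 0. Lengths are in m, angles in rad, forces in N, time in s.
With the tool pointing down it reaches from about 0.375 to 0.825 m from the base axis. Payload 5.5 kg.
Tool frame: the origin (TCP) lies between the finger pads; the fingertips stand 11 mm ahead of it and the grasp point (between the pads) lies 8 mm behind it (bot.nose_length is the distance from the TCP to the fingertips, in m); z points along the fingers, y is the line along which they close (so a half turn about z gives the same grasp; the last joint's range is limited). The gripper opens to 85 mm and grips with 20 to 120 N. Pads are 22 mm wide; open, the fingers measure 114 mm over their backs; the gripper's body (76 mm by 85 mm) begins 54 mm behind the grasp point. The pads swing forward as they close: fully open they stand 13 mm farther back than shut.
Start: joints at [1.291, 0.314, -0.047, 1.21, 0, 1.571], TCP at [0.166, 0.577, 0.242] pointing down, gripper open.
Joint ranges: [-2.67, 2.67], [-0.69, 1.73], [-1.03, 1.25], [-2.08, 2.16], [-1.42, 1.45], [-3.14, 3.14]. Speed limits (rad/s): [2.39, 2.39, 3.01, 3.14, 3.14, 3.14].

INTERFACE

Orientations are given as [roll, pitch, yaw] about the fixed x, y, z axes, in that order (R = Rz(yaw) Ry(pitch) Rx(roll)).
In Python, from workcell import bot gives the robot as it stands. Calls block until the motion is done:
- bot.move_ptp(position, orientation): joint-space move of the TCP to a pose.
- bot.movel(position, rotation=None, velocity=0.15, stop_force=None): straight line of the TCP; rotation=None keeps the orientation; velocity is the mean speed in m/s. With stop_force (N) it stops when the force on the tool has changed by that much, and returns True; else False.
- bot.move_j(angles): joint-space move.
- bot.grip(opening, force=None): finger opening in m; force is the grip in N (None keeps the last); returns when the fingers have stopped.
- bot.dwell(seconds).
- bot.solve_ik(position, orientation): joint angles nearest the present ones, or None.
- bot.sense(): the state.
- bot.grab_frame(name): name is "scene" or "top"; returns a dict with "frame" (480x640x3 uint8, blue, green, red), "z_map" (480x640 float32, m along the optical axis (not along the pixel's ray), 0 where there is no reading), "K" (3x3 intrinsics, pixels), "world_from_camera" (4x4, takes a point from camera to world coordinates). Camera axes: x right, y down, z forward; pixel columns grow to the right and rows downward; lengths in m; the calibration is good to about 2 mm. A picture is of the moment at which its call begins.
A pose or a line that the arm cannot do raises bot.IKError and nothing moves.
- bot.hand_in(): hands the job in; it is judged then, once.
Trained networks look in a picture, given as the dict that the camera call returned (one of the last four; its "shot" number tells which), for a name from the list of things; names that differ only in an ending like _2 or _b are one class to them, and where a whole thing is asked for, a point or a joint stands for the part that bears it (a point fixed in the world has none). Each returns a list of dicts, best first, with "p" (0 to 1); they miss things now and then, are a little off and sometimes report something else, mostly with a low value. They report only what shows in the picture. A call takes as long as a camera call.
- bot.look_for(picture, target): "point" ([x, y, z] in m, in world coordinates, good to about 4 mm: the middle of the surface that is visible of it).
The state is a dict: "t": time; "qpos": joint angles; "qvel": joint speeds; "tau": joint torques, N m; "position": TCP position; "tcp_rot": TCP orientation; "force": force on the tool from outside, world axes, zero at the start; "moment": the same for the moment, N m; "width": finger opening in m; "grip_force": force on a finger pad.
Only numpy, scipy, OpenCV 4.12 (cv2) and the standard library are available. Lean on these libraries where they do the work, as an engineer would, in place of code of your own. Each camera call takes 0.05 s, during which the arm holds its last target. There are 200 camera calls.

TASK

Make up the kits for two people in the tree-making class. The long three-compartment tray is for the tall tree: stand the tallest foam cone in its largest compartment, the large jar of sea glass in the middle-sized one and the wooden tree stand in the smallest; the short two-compartment tray is for the small tree: the shortest cone goes in its larger compartment and the small jar in the smaller. Stand everything upright and flat on the tray floor, set it down rather than dropping it, and leave the middle-sized cone and the glue bottle standing where they are.

Things in the scene. Friction and masses are not known exactly. Their poses are not given: they have to be found in the camera images.
- tall_cone: The tallest of three green craft-foam tree cones, standing: base 64 mm across, straight sides up to a flat 16 mm top, 160 mm high, about 90 g. The origin is the centre of its underside, z up along its axis; yaw has no meaning. Goes in the long tray. Grip it 105 mm or more above its base so that its top clears the palm; there it is about 32 mm across.
- middle_cone: The middle-sized of three green craft-foam tree cones, standing: base 56 mm across, straight sides up to a flat 16 mm top, 120 mm high, about 70 g. The origin is the centre of its underside, z up along its axis; yaw has no meaning. Spare: stays. The stock stands on the table (z = 0), 0.1 m apart, among a tape roll and a shell dish under 22 mm high.
- short_cone: The shortest of three green craft-foam tree cones, standing: base 48 mm across, straight sides up to a flat 16 mm top, 85 mm high, about 50 g. The origin is the centre of its underside, z up along its axis; yaw has no meaning. Goes in the short tray. It is about 32 mm across 42 mm above its base.
- large_jar: The larger of two closed round jars filled with sea glass, with a flat metal screw lid: 58 mm across, 76 mm high, about 240 g; straight-sided up to the lid, which is the top 13 mm and 55 mm across. The origin is the centre of its underside, z up along its axis; yaw has no meaning. Goes in the long tray.
- small_jar: The smaller of two closed round jars filled with sea glass, with a flat metal screw lid: 44 mm across, 60 mm high, about 130 g; straight-sided up to the lid, which is the top 13 mm and 41 mm across. The origin is the centre of its underside, z up along its axis; yaw has no meaning. Goes in the short tray.
- stand: Wooden tree stand: a round foot 46 mm across and 14 mm thick with an upright dowel in its centre, 14 mm across, whose top is 72 mm above the underside; about 60 g. The origin is the centre of its underside, z up along its axis; yaw has no meaning. Goes in the long tray; pick it by the dowel.
- glue_bottle: White round glue bottle, 40 mm across, with a black nozzle, 122 mm high in all, about 110 g, standing. The origin is the centre of its underside, z up along its axis; yaw has no meaning. Not part of the kits: stays where it stands.
- long_tray: Shallow fixed wooden kit tray, three compartments in a row, 272 x 104 mm (its x, y). Origin: centre of its underside. Floor 6 mm thick; rim and dividers 6 mm thick, tops 20 mm above the table. Compartments are 92 mm wide in y, centred on y = 0. Along x: largest, 100 mm, centred at x = -80 mm; smallest, 66 mm, at x = +9 mm; middle-sized, 82 mm, at x = +89 mm.
- short_tray: Shallow fixed wooden kit tray, two compartments in a row, 172 x 104 mm (its x, y). Origin: centre of its underside. Floor 6 mm thick; rim and dividers 6 mm thick, tops 20 mm above the table. Compartments are 92 mm wide in y, centred on y = 0. Along x: smaller, 64 mm, centred at x = -48 mm; larger, 90 mm, at x = +35 mm.

How it is judged:
By the outcome, as a careful person would: the job done as asked, in the order asked, and still so for the second after the job is handed in, with the robot touching nothing.
It also fails if it takes over 141 s, if anything falls off the work surface, if the arm or the gripper's body presses on something with over 40 N, if the wrist force passes 120 N, or if a joint passes its speed limit or range.

## Working session

There is one attempt and no reset: what is moved stays moved. The work goes in short steps, each a Python script; the robot and the scene stay as the last script left them, time stands still between calls to the robot, and variables do not carry over. Pictures are saved under pics/ and viewed, at most 14 in all, crops included, and the job is handed in when it is done.

```bash
mkdir -p pics; python3 - <<'E'
from workcell import bot
import cv2, numpy as np
for n in ("top","scene"):
    p=bot.grab_frame(n); cv2.imwrite(f"pics/{n}0.png",p["frame"]); np.savez(f"{n}0.npz",**{k:p[k] for k in("frame","z_map","K","world_from_camera")})
    print(n,p["world_from_camera"].round(3).tolist(),p["K"][0,0])
    K=p["K"];T=np.linalg.inv(p["world_from_camera"])
    for t in "tall_cone middle_cone short_cone large_jar small_jar stand glue_bottle long_tray short_tray".split():
        for d in bot.look_for(p,t)[:3]:
            c=T@np.r_[d["point"],1]; u=K@c[:3]/c[2]
            print(t,np.round(d["point"],3),round(d["p"],2),u[:2].round())
print(bot.sense()["t"], bot.sense()["force"])
E
```

```text
top [[0.026, -0.985, 0.173, 0.43], [-0.999, -0.031, -0.028, 0.011], [0.033, -0.172, -0.984, 0.884], [0.0, 0.0, 0.0, 1.0]] 442.72302530641093
tall_cone [ 0.552 -0.096  0.073] 0.96 [354. 243.]
middle_cone [ 0.445 -0.002  0.056] 0.6 [301. 300.]
short_cone [0.549 0.105 0.012] 0.65 [248. 246.]
short_cone [0.565 0.004 0.038] 0.63 [299. 238.]
large_jar [0.432 0.122 0.075] 0.6 [232. 306.]
stand [0.548 0.103 0.016] 0.66 [249. 246.]
glue_bottle [0.663 0.116 0.081] 0.71 [242. 180.]
long_tray [ 0.481 -0.33   0.008] 0.94 [466. 287.]
short_tray [0.5   0.326 0.007] 0.96 [134. 268.]
short_tray [0.429 0.12  0.075] 0.29 [233. 307.]
scene [[0.794, 0.503, -0.341, 0.907], [0.608, -0.66, 0.442, -0.463], [-0.002, -0.558, -0.83, 0.882], [0.0, 0.0, 0.0, 1.0]] 570.2856229949034
tall_cone [ 0.57  -0.12   0.066] 0.6 [284. 269.]
middle_cone [ 0.461 -0.005  0.054] 0.72 [278. 198.]
short_cone [ 0.584 -0.008  0.039] 0.72 [331. 238.]
short_cone [0.686 0.106 0.067] 0.71 [416. 215.]
large_jar [0.443 0.112 0.065] 0.71 [310. 151.]
stand [0.56  0.1   0.005] 0.86 [354. 204.]
glue_bottle [0.677 0.107 0.067] 0.97 [412. 212.]
long_tray [ 0.496 -0.332  0.006] 0.68 [168. 354.]
short_tray [0.499 0.322 0.004] 0.96 [391. 124.]
short_tray [ 0.574 -0.118  0.064] 0.71 [287. 270.]
1.0 [ 0.47501089  0.24078001 -0.5517274 ]
```

View pics/top0.png

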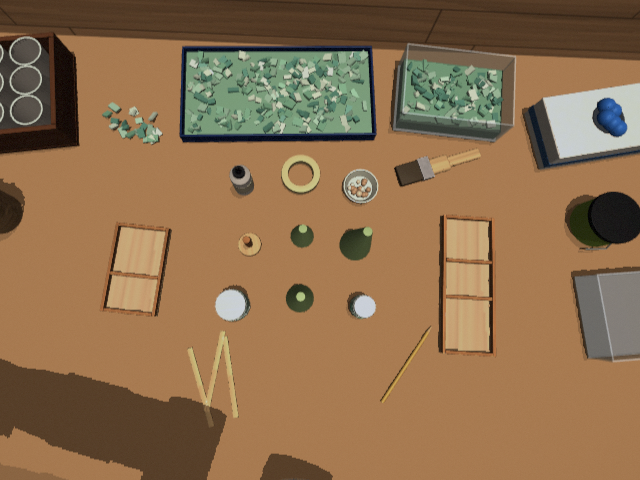

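View pics/scene0.png

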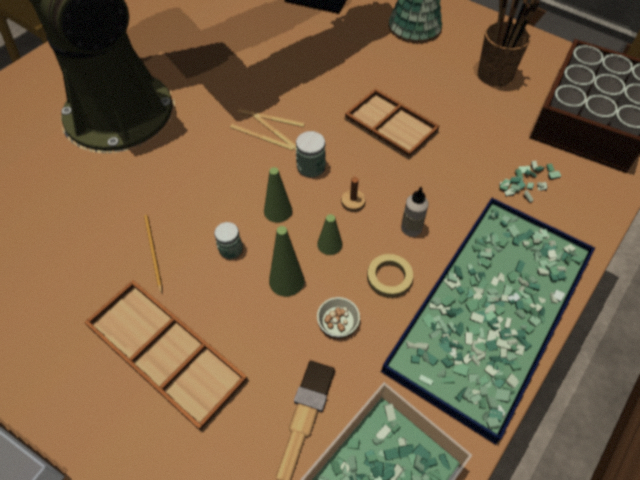

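The top view shows everything standing:
- **Stock to be kitted:** tall cone (355,243), short cone (301,236), large jar (231,305), small jar (364,307), stand (249,245).
- **Stays in place:** middle cone (300,298), glue bottle (240,178).
- **Long tray:** centred at (467,285), with its largest compartment at the bottom of the picture, on the robot's side.
- **Short tray:** centred at (137,268), with its smaller compartment at the bottom.

The scene view agrees. Next I'll fit the known shapes to the depth data.

```bash
cat > meas.py <<'E'
import numpy as np, cv2
from scipy.optimize import least_squares
def cloud(d):
    z=d["z_map"]; v,u=np.nonzero(z>0); zz=z[v,u]
    c=np.linalg.inv(d["K"])@np.stack([u*zz,v*zz,zz]); T=d["world_from_camera"]
    return (T[:3,:3]@c+T[:3,3:]).T
def cone(R,h): return lambda z: R-(R-.008)*np.clip(z,0,h)/h
SHAPE=dict(tall_cone=(cone(.032,.16),.02,.15),middle_cone=(cone(.028,.12),.02,.11),short_cone=(cone(.024,.085),.015,.078),
 large_jar=(lambda z:.029+0*z,.012,.058),small_jar=(lambda z:.022+0*z,.01,.043),stand=(lambda z:.007+0*z,.022,.066),glue_bottle=(lambda z:.02+0*z,.015,.07))
def axis(P,name,guess,z0=0.,win=.045):
    f,a,b=SHAPE[name]; z=P[:,2]-z0
    Q=P[(z>a)&(z<b)&(np.hypot(*(P[:,:2]-guess).T)<win)]
    r=least_squares(lambda c:np.hypot(*(Q[:,:2]-c).T)-f(Q[:,2]-z0),guess,loss="soft_l1",f_scale=.002)
    return r.x,len(Q),np.median(np.abs(r.fun))
def tray(P,guess,half):
    Q=P[(P[:,2]>.016)&(P[:,2]<.026)&(np.abs(P[:,0]-guess[0])<half)&(np.abs(P[:,1]-guess[1])<.085)]
    return cv2.minAreaRect((Q[:,:2]*1000).astype(np.float32)),len(Q)
E
python3 - <<'E'
import numpy as np
from meas import *
G=dict(tall_cone=(.555,-.105),middle_cone=(.45,0),short_cone=(.57,0),large_jar=(.44,.117),small_jar=(.44,-.115),stand=(.553,.103),glue_bottle=(.67,.11))
Ps=[cloud(dict(np.load(f"{n}0.npz"))) for n in("top","scene")]
for n,P in zip(("top","scene"),Ps):
    t=P[(np.abs(P[:,0]-.5)<.02)&(np.abs(P[:,1]+.21)<.03)]; print(n,"table",np.median(t[:,2]))
    for k,g in G.items():
        c,m,e=axis(P,k,g); c,m,e=axis(P,k,c)
        q=P[np.hypot(*(P[:,:2]-c).T)<.03]; print(k,c.round(4),m,e.round(4),"zmax",np.percentile(q[:,2],99.5).round(3))
    print("long",tray(P,(.488,-.33),.16)); print("short",tray(P,(.5,.325),.12))
from workcell import bot; s=bot.sense(); print(s["tcp_rot"],s["width"])
E
```

```text
top table -0.0005706998238525496
tall_cone [ 0.5597 -0.108 ] 645 0.0003 zmax 0.162
middle_cone [0.45   0.0006] 411 0.0003 zmax 0.121
short_cone [ 5.746e-01 -5.000e-04] 264 0.0004 zmax 0.086
large_jar [0.433  0.1258] 75 0.0002 zmax 0.079
small_jar [ 0.4366 -0.1192] 56 0.0004 zmax 0.063
stand [0.553  0.1036] 27 0.0002 zmax 0.073
glue_bottle [0.6743 0.1209] 160 0.0002 zmax 0.121
long (((486.629150390625, -331.3271789550781), (105.58604431152344, 271.9830017089844), 87.81407165527344), 1543)
short (((497.55926513671875, 320.2173156738281), (105.8930435180664, 172.12149047851562), 85.19752502441406), 1064)
scene table -0.0005425529762744241
tall_cone [ 0.5614 -0.1079] 1299 0.0005 zmax 0.161
middle_cone [4.518e-01 1.000e-04] 751 0.0008 zmax 0.121
short_cone [ 0.576  -0.0006] 489 0.0007 zmax 0.086
large_jar [0.4347 0.1251] 453 0.0007 zmax 0.078
small_jar [ 0.4387 -0.1202] 256 0.0007 zmax 0.063
stand [0.5547 0.1031] 109 0.0006 zmax 0.073
glue_bottle [0.6761 0.1207] 402 0.0005 zmax 0.12
long (((489.67120361328125, -332.18646240234375), (104.43907165527344, 274.53643798828125), 88.0106430053711), 2205)
short (((499.76495361328125, 318.7738952636719), (108.04788208007812, 173.6881561279297), 85.62255859375), 742)
[ 3.14151233e+00 -4.18164891e-05  2.86178269e+00] 0.08510549323150228
```

```bash
cat > pp.py <<'E'
import numpy as np, math
from workcell import bot
TR={"long":(np.array([.4882,-.3318]),math.radians(-2.1)),"short":(np.array([.4987,.3195]),math.radians(-4.6))}
# name: (x,y), tcp height above base, pre-open, force, release opening, tray, x in tray
OB=dict(tall_cone=((.5606,-.108),.106,.060,35,.055,"long",-.080),
 large_jar=((.4339,.1255),.028,.078,50,.070,"long",.089),
 stand=((.5539,.1034),.034,.045,35,.030,"long",.009),
 short_cone=((.5753,-.0006),.036,.065,35,.058,"short",.035),
 small_jar=((.4377,-.1197),.020,.064,45,.055,"short",-.048))
def target(n):
    c,a=TR[OB[n][5]]; x=OB[n][6]; return c+x*np.array([math.cos(a),math.sin(a)]),a
def run(n,clear=.17):
    xy,h,pre,F,rel,_,_=OB[n]; t,a=target(n)
    bot.grip(pre)
    top=max(h+.10,.20)
    bot.move_ptp([*xy,top],[math.pi,0,math.pi]); 
    bot.movel([*xy,h],velocity=.12)
    bot.grip(0.,force=F); s=bot.sense(); print(n,"gripped",round(s["width"],4),round(s["grip_force"],1),"t",round(s["t"],1))
    bot.movel([*xy,h+.02],velocity=.05); bot.movel([*xy,h+clear],velocity=.2)
    bot.move_ptp([*t,h+clear],[math.pi,0,math.pi+a])
    bot.movel([*t,h+.024],velocity=.15)
    s=bot.sense(); print("held",round(s["width"],4),round(s["grip_force"],1))
    hit=bot.movel([*t,h+.003],velocity=.015,stop_force=2.5)
    s=bot.sense(); print("contact",hit,"z-h",round(s["position"][2]-h,4),"F",np.round(s["force"],1))
    return t,h,rel
def release(t,h,rel):
    z=bot.sense()["position"][2]
    bot.grip(rel); bot.movel([*bot.sense()["position"][:2],z+.12],velocity=.12)
    print("t",round(bot.sense()["t"],1))
E
python3 - <<'E'
from pp import *
for n in OB: print(n,target(n)[0].round(3))
r=run("tall_cone")
import cv2; p=bot.grab_frame("scene"); cv2.imwrite("pics/a.png",p["frame"])
E
```

```text
tall_cone [ 0.408 -0.329]
large_jar [ 0.577 -0.335]
stand [ 0.497 -0.332]
short_cone [0.534 0.317]
small_jar [0.451 0.323]
tall_cone gripped 0.0322 34.6 t 5.5
held 0.0319 34.3
contact True z-h 0.0071 F [-0.1  0.1  4.7]
```

View pics/a.png

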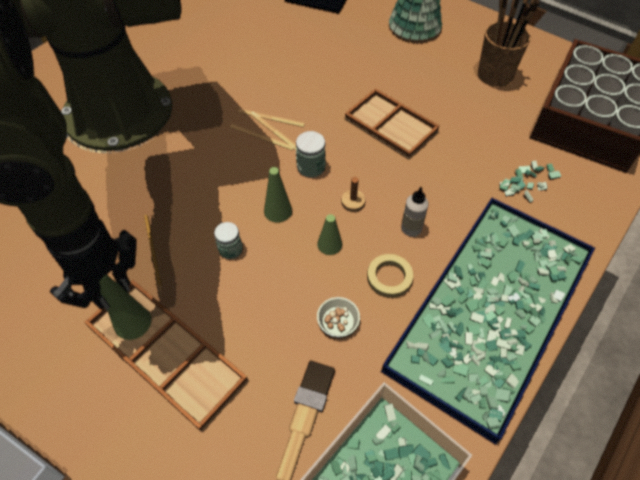

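The cone sits in the largest compartment near (128,315), but in the picture it seems to lean toward (110,275). I'll check that in the depth data before letting go.

```bash
cat >> meas.py <<'E'
def tilt(P,name,guess,z0,zr,win=.05,fixed=None):
    "axis with tilt: x0,y0 at base + slopes"
    f=SHAPE[name][0]; z=P[:,2]-z0
    Q=P[(z>zr[0])&(z<zr[1])&(np.hypot(*(P[:,:2]-guess).T)<win)]; zz=Q[:,2]-z0
    r=least_squares(lambda c:np.hypot(Q[:,0]-c[0]-c[2]*zz,Q[:,1]-c[1]-c[3]*zz)-f(zz),[*guess,0,0],loss="soft_l1",f_scale=.002)
    return r.x[:2].round(4),np.degrees(r.x[2:]).round(1),len(Q),np.median(np.abs(r.fun)).round(4)
E
python3 - <<'E'
from pp import *; from meas import *
for n in("top","scene"):
    P0=cloud(dict(np.load(f"{n}0.npz"))); P=cloud(bot.grab_frame(n))
    print(n,"orig",tilt(P0,"tall_cone",[.5606,-.108],0,(.02,.09)),"now",tilt(P,"tall_cone",target("tall_cone")[0],.006,(.022,.08)))
E
```

```text
top orig (array([ 0.5596, -0.1082]), array([0.1, 0.1]), 393, np.float64(0.0003)) now (array([ 0.406 , -0.3286]), array([ 0.1, -0.8]), 490, np.float64(0.0004))
scene orig (array([ 0.5615, -0.108 ]), array([-0.1,  0.1]), 814, np.float64(0.0006)) now (array([ 0.4082, -0.3288]), array([ 0.2, -1.1]), 825, np.float64(0.0005))
```

The lean is only about 1°, so it will settle flat. I'll release it and pick up the large jar.

```bash
python3 - <<'E'
from pp import *; from meas import *
release(None,.106,.055)
P=cloud(bot.grab_frame("scene")); print(tilt(P,"tall_cone",target("tall_cone")[0],.006,(.022,.15)))
run("large_jar",clear=.18)
for n in("top","scene"): 
    P=cloud(bot.grab_frame(n)); print(n,tilt(P,"large_jar",target("large_jar")[0],.006,(.016,.05)))
import cv2; cv2.imwrite("pics/b.png",bot.grab_frame("scene")["frame"])
E
```

```text
t 11.8
(array([ 0.4083, -0.3286]), array([ 0.1, -0. ]), 1544, np.float64(0.0005))
large_jar gripped 0.0574 51.8 t 15.8
held 0.0572 52.7
contact True z-h 0.0069 F [0.4 0.3 5. ]
top (array([ 0.577 , -0.3358]), array([-0.7,  2.8]), 138, np.float64(0.0013))
scene (array([ 0.5779, -0.3366]), array([-0.1, -0.8]), 426, np.float64(0.0007))
```

View pics/b.png

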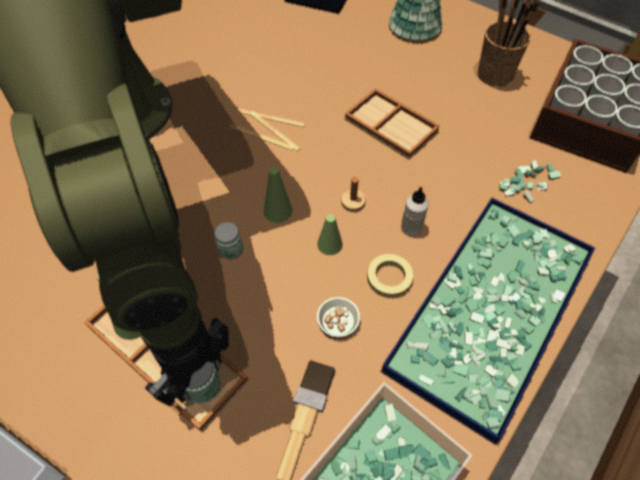

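The large jar is in the far compartment at about (203,380) and upright. I'll release it, then move the stand.

```bash
python3 - <<'E'
from pp import *; from meas import *
release(None,0,.070)
run("stand",clear=.18)
for n in("top","scene"): 
    P=cloud(bot.grab_frame(n)); print(n,tilt(P,"large_jar",target("large_jar")[0],.006,(.016,.058)))
import cv2; cv2.imwrite("pics/c.png",bot.grab_frame("scene")["frame"][200:440,30:350].repeat(2,0).repeat(2,1))
E
```

```text
t 22.9
stand gripped 0.0129 34.0 t 26.8
held 0.0131 34.1
contact True z-h 0.0066 F [0.2 0.5 4.6]
top (array([ 0.5754, -0.3362]), array([-0.5, -0.8]), 267, np.float64(0.0003))
scene (array([ 0.5782, -0.336 ]), array([-1. , -0.9]), 421, np.float64(0.0003))
```

View pics/c.png

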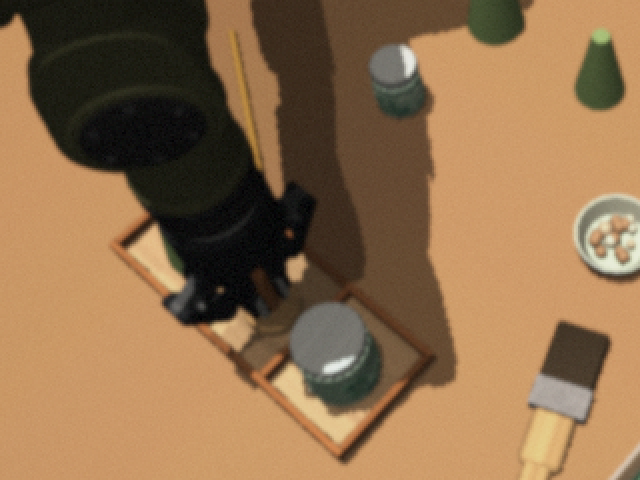

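The jar stands in its compartment (crop 335,350) and the stand's foot is on the floor of the middle compartment. Next is the short cone.

```bash
python3 - <<'E'
from pp import *; from meas import *
release(None,0,.030)
run("short_cone",clear=.18)
for n in("top","scene"): 
    P=cloud(bot.grab_frame(n)); t=target("stand")[0]; print(n,tilt(P,"stand",t,.006,(.022,.066),.03),"jar",tilt(P,"large_jar",target("large_jar")[0],.006,(.016,.058)),tilt(P,"tall_cone",target("tall_cone")[0],.006,(.022,.15)))
import cv2; cv2.imwrite("pics/d.png",bot.grab_frame("scene")["frame"])
E
```

```text
t 33.8
short_cone gripped 0.0345 34.4 t 37.4
held 0.0346 34.3
contact True z-h 0.0069 F [-1.  -0.   4.8]
top (array([ 0.4949, -0.3338]), array([0.3, 0.1]), 72, np.float64(0.0003)) jar (array([ 0.5752, -0.3361]), array([-0.2, -1. ]), 261, np.float64(0.0003)) (array([ 0.406 , -0.3285]), array([0. , 0.1]), 970, np.float64(0.0004))
scene (array([ 0.4976, -0.334 ]), array([-0.1, -0.1]), 122, np.float64(0.0003)) jar (array([ 0.5778, -0.3368]), array([-0.4,  0.1]), 423, np.float64(0.0003)) (array([ 0.4082, -0.3287]), array([0.1, 0. ]), 1546, np.float64(0.0005))
```

View pics/d.png

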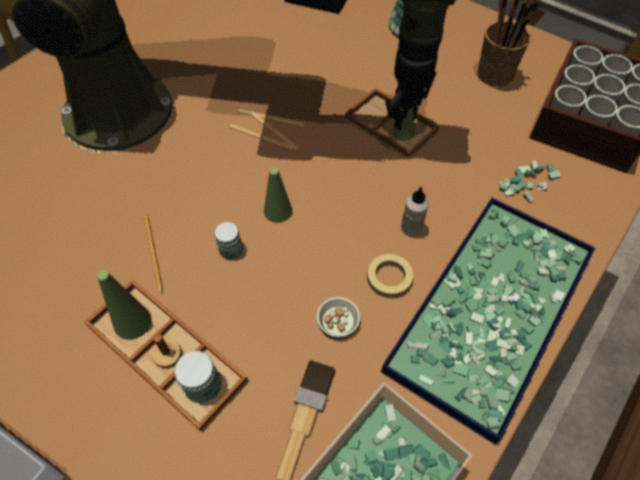

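The long tray is complete and everything in it is upright: cone (125,310), stand (165,350), jar (198,377). The short cone is in the short tray's larger compartment near (405,125). Last is the small jar.

```bash
python3 - <<'E'
from pp import *; from meas import *
release(None,0,.058)
run("small_jar",clear=.18)
release(None,0,.055)
bot.move_ptp([.45,.15,.30],[math.pi,0,math.pi])
import cv2
for n in("top","scene"): 
    p=bot.grab_frame(n); P=cloud(p); cv2.imwrite(f"pics/e_{n}.png",p["frame"])
    for k in("short_cone","small_jar"): print(n,k,tilt(P,k,target(k)[0],.006,(.015,SHAPE[k][2])))
    for k,g in dict(middle_cone=(.451,0),glue_bottle=(.675,.121)).items(): print(k,axis(P,k,g))
print(bot.sense()["t"])
E
```

```text
t 44.0
small_jar gripped 0.0427 45.3 t 47.8
held 0.0431 45.8
contact True z-h 0.0068 F [-1.4  0.7  4.4]
t 54.6
top short_cone (array([0.5809, 0.4063]), array([ -62.4, -355.3]), 9, np.float64(0.0024))
top small_jar (array([0.4509, 0.3233]), array([0., 0.]), 0, np.float64(nan))
middle_cone (array([0.44999117, 0.00056025]), 409, np.float64(0.00026011166034666314))
glue_bottle (array([0.67434087, 0.12096366]), 160, np.float64(0.000263420579886299))
scene short_cone (array([0.5333, 0.3153]), array([-0.1, -0.6]), 440, np.float64(0.0009))
scene small_jar (array([0.4506, 0.3192]), array([0.2, 3.8]), 226, np.float64(0.0009))
middle_cone (array([4.51556822e-01, 1.41896803e-04]), 747, np.float64(0.0007886654746808424))
glue_bottle (array([0.67612542, 0.12080618]), 395, np.float64(0.0005700494568105854))
55.6583
  return _methods._mean(a, axis=axis, dtype=dtype,
  ret = ret.dtype.type(ret / rcount)
```

View pics/e_scene.png

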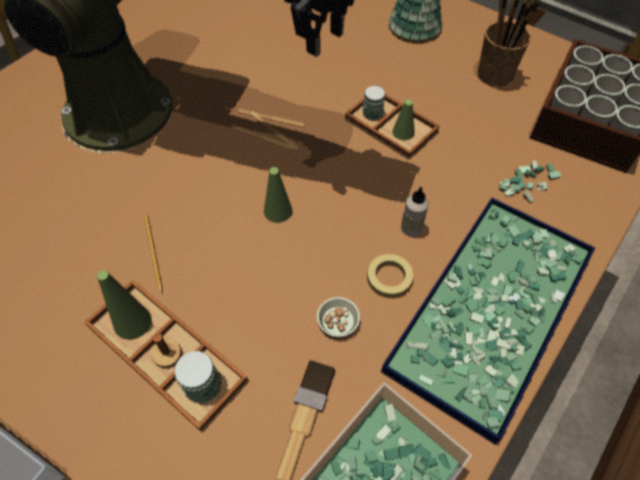

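View pics/e_top.png

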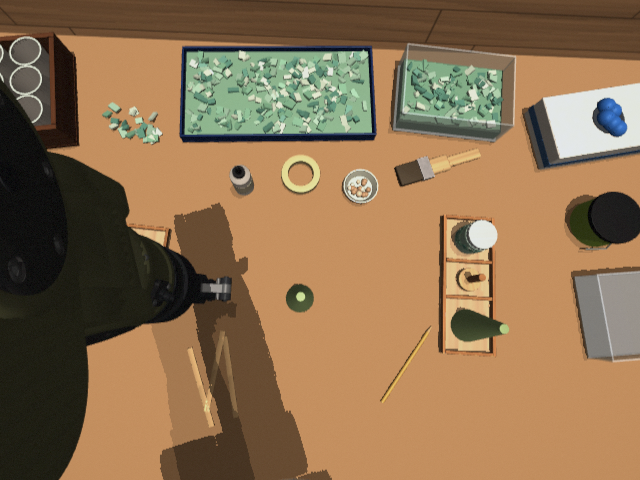

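The scene view shows both trays filled, with the small jar at (374,102) and the short cone at (404,120). The arm blocks the top camera's view of the short tray, and the jar's 3.8° tilt reading needs a check. I'll move the arm aside and see how level the lid is.

```bash
python3 - <<'E'
from pp import *; from meas import *
bot.move_ptp([.50,-.10,.33],[math.pi,0,math.pi])
for n in("top","scene"): 
    P=cloud(bot.grab_frame(n))
    for k in("short_cone","small_jar"): print(n,k,tilt(P,k,target(k)[0],.006,(.018,SHAPE[k][2]),.035))
    for k,h,r in(("small_jar",.066,.015),("large_jar",.082,.02)):
        Q=P[(np.hypot(*(P[:,:2]-target(k)[0]).T)<r)&(P[:,2]>h-.006)&(P[:,2]<h+.008)]
        s=np.linalg.lstsq(np.c_[Q[:,:2]-Q[:,:2].mean(0),np.ones(len(Q))],Q[:,2],rcond=None)[0]; print(k,"lid slope deg",np.degrees(s[:2]).round(1),"z",s[2].round(4),len(Q))
E
```

```text
top short_cone (array([0.5321, 0.3155]), array([ 0.1, -0.2]), 346, np.float64(0.0004))
top small_jar (array([0.4497, 0.32  ]), array([-0.3,  3.1]), 121, np.float64(0.0003))
small_jar lid slope deg [0.7 0. ] z 0.0652 220
large_jar lid slope deg [0. 0.] z 0.0 0
scene short_cone (array([0.5335, 0.3146]), array([-0.3, -0.1]), 400, np.float64(0.0009))
scene small_jar (array([0.4508, 0.3202]), array([-0.4,  1.7]), 187, np.float64(0.0009))
small_jar lid slope deg [ 0.8 -1.9] z 0.065 109
large_jar lid slope deg [0.4 0.3] z 0.0815 566<stdin>:8: RuntimeWarning: Mean of empty slice.
  ret = um.true_divide(
```

The lids are level and at the right height, and the middle cone and glue bottle haven't moved.

```bash
python3 -c "
from workcell import bot
print(bot.hand_in())"
```

```text
the job is handed in; nothing more can be done
None
```

Both kits are made up in the order asked, with every piece standing upright in its compartment; the middle cone and glue bottle stayed where they were, and the job was handed in under a minute of robot time.

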